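# Dough box up the ramp of the tilted rest

## Robot

A 6-joint arm with a two-finger parallel gripper is mounted at the origin on the work surface. World frame = base frame: x ahead of the robot, y to its left, z up, the work surface at z = 0. Lengths are in m, angles in degrees, forces in N, time in s.
With the tool pointing down it reaches from about 0.275 to 0.85 m from the base axis. Payload 19 kg.
Tool frame: the origin (TCP) lies between the finger pads; the fingertips stand 8 mm ahead of it and the grasp point (between the pads) lies 11 mm behind it; z points along the fingers, y is the direction in which the jaws open and shut (so a half turn about z gives the same grasp; the last joint's range is limited). The gripper opens to 85 mm and grips with 20 to 120 N. Pads are 22 mm wide; open, the fingers measure 114 mm over their backs; the gripper's body (76 mm by 85 mm) begins 54 mm behind the grasp point. The pads swing forward as they close: fully open they stand 13 mm farther back than shut.
Start: joints at [68.87, 8.623, 82.357, -0, 89.026, -7.678], TCP at [0.134, 0.559, 0.239] pointing down, gripper open.
Joint ranges: [-160.23, 160.23], [-39.13, 120.54], [6.94, 153.29], [-79.49, 259.48], [9.18, 160.14], [-161.06, 161.06]. Speed limits (degrees/s): [108.29, 108.29, 127.2, 172.46, 172.46, 172.46].

## Interface

Orientations are given as a 3x3 rotation matrix whose columns are the frame's x, y, z axes.
In Python, from bench import get_state, imaging, env gives the robot as it stands.
- The arm moves only by the tool apply_moves, never from a script. Its argument "motion" is a list of rows, each a list of 7 numbers: the shift along the tool's x, y, z in cm, then the turn, a rotation vector about the tool's x, y, z in degrees, then the opening, from 0 (shut) to 1 (fully open). A call has exactly 8 rows; each row is the pose to reach, as a shift and turn from the pose commanded when the call began, along the tool's axes at that moment; what a row does not reach only later rows make up. A row lasts 1/8 s, in which the tool goes at most 62.5 mm and 10.7 degrees, less where a joint would pass 70% of its speed; a pose out of reach is approached as far as the arm can. A call with a gripper value outside its range is refused whole. The fingers move at their own pace and stop on an object; the grip force is fixed at half the most. Time passes only in rows, so rows that repeat a pose let the fingers close, or fill a call up. It gives the time, the measured TCP pose, the force and the opening at its end, in the units of the state.
- get_state(): the state, without advancing time (a new reading comes with each control period).
- imaging.camera(name): name is "scene" or "top" or "wrist"; returns the picture (384x512x3 uint8, blue, green, red); there is no depth.
- imaging.camera_params(name): a dict with "mtx" (3x3 intrinsics, pixels), "cam_to_world" (4x4, takes a point from camera to world coordinates). Camera axes: x right, y up, looking along -z (the intrinsics and any distortion apply to the point x, -y, -z); pixel columns grow to the right and rows downward; lengths in m; the calibration is good to about 2 mm. A picture is of the moment at which its call begins: read the wrist's pose just before it. camera_params takes no time and is no camera call; for the wrist camera it gives the pose at the moment of the call.
- env.finish_job(): hands the job in, once; it reports no verdict.
The state is a dict: "clock": time; "qpos": joint angles; "joint_vel": joint speeds; "joint_torque": joint torques, N m; "tcp_pos": TCP position; "tcp_rot": TCP orientation; "wrist_force": force on the tool from outside, world axes, zero at the start; "torque": the same for the moment, N m; "grip_width": finger opening in m.
Only numpy, scipy, OpenCV 4.12 (cv2) and the standard library are available. Lean on these libraries where they do the work, as an engineer would, in place of code of your own. Each camera call takes 0.05 s, during which the arm holds its last target. There are 200 camera calls.

## Task

Bring the flat lidded dough box in line with the little ramp of the tilted wooden rest, then slide it up the ramp, never lifting it, until it has been pressed lightly, with about 8 N, against the rubber bar of the end stop and its rear edge has dropped behind the lip, so that it lies flat in the rest and cannot slide back. Keep every push gentle, let go, and do not disturb anything else on the bench.

Things in the scene. Friction and masses are not known exactly. Their poses are not given: they have to be found in the camera images.
- doughbox: Lidded dough box: closed plain plastic box 110 mm long (x), 130 wide (y), 70 tall (z), edges rounded 3 mm; too wide to grasp, so push it. Origin: centre of its underside. 0.4 to 0.9 kg; sliding it up the ramp takes up to 12 N. Starts before the ramp's foot, off to a side, askew by up to 0.35 rad. Pushed low on a wall by two spread fingertips laid flat on it, it turns with them; pushed high it tips.
- cradle: Sloping part of the fixed wooden rest. Origin: middle of the ramp's foot, at bench level. x points up the slope (0.21 rad), y across, z square to it. Ramp surface z = 0 from x = 0 to 130 mm, where it ends in the lip; then a sunken floor parallel to it at z = -9 mm. A box that lies home has its origin at x = 185 to 202 mm, z = -9 mm.
- foot (a point): Middle of the ramp's foot. Guides run up both sides, inner faces at y = +-70 mm of the cradle, tops 22 mm over the ramp; at the foot they flare out on the bench (32 mm tall), to y = +-88 mm some 57 mm before the foot.
- lip (a point): Middle of the lip's top edge: a 9 mm step down, 130 mm up the slope. Once the box's middle is past it, the box's nose tips down to the sunken floor; its rear edge drops when it is past the lip, though friction at the fingers can hold it up until they draw back.
- endstop: End stop at the top of the sunken floor: a fixed bracket (origin: on that floor, under its front face, 160 mm beyond the lip; axes as the cradle's) carrying on two rods a rubber bar 110 mm wide, 4 to 19 mm above the floor. The bar's face is set by hand 33 to 47 mm before the bracket: this reading does not tell where. It yields 1 mm per 12 N. A press of about 8 N seats the box; over 14 N is too much.
- loaf: Bystander, to be left where it is: an oblong loaf of bread, 170 x 80 x 65 mm. Origin under its middle.
- roll: Bystander, to be left where it is: a round bread roll, 80 mm across, 50 mm tall. Origin under its middle.
- scraper: Bystander, to be left where it is: a bench scraper lying flat, 110 mm wide, steel blade and wooden bar handle, 21 mm tall. Origin under its middle.
- bowl: Bystander, to be left where it is: a steel bowl, 140 mm across, 60 mm tall. Origin under its middle.
- jar: Bystander, to be left where it is: a glass jar with a lid, 70 mm across, 100 mm tall. Origin under its middle.
- brush: Bystander, to be left where it is: a pastry brush lying down. Origin under its middle.
- smallbox: Bystander, to be left where it is: a plain small box, 90 x 70 mm, 60 mm tall. Origin under its middle.
Mind the look-alikes: they are no part of the job. What is shaped like the doughbox but green is not meant.

How it is judged:
By the outcome, as a careful person would: the job done as asked, in the order asked, and still so for the second after the job is handed in, with the robot touching nothing.
It also fails if it takes over 72 s, if anything falls off the work surface, if the arm or the gripper's body presses on something with over 40 N, if the wrist force passes 120 N, or if a joint passes its speed limit or range.

## Working session

There is one attempt and no reset: what is moved stays moved. The work goes in short steps, Python scripts to look and compute and a tool call to move; the robot and the scene stay as the last step left them, time stands still between calls to the robot, and variables do not carry over. Pictures are saved under pics/ and viewed, about 8 in all and at most 12, crops included, and the job is handed in when it is done.

Besides the shell and the picture viewer there is one more tool, called in YAML: its name, and indented under it one key for each argument. apply_moves: Moves the arm, as the interface text tells. Its arguments: {"type":"object","properties":{"motion":{"type":"array","items":{"type":"array","items":{"type":"number"}}}},"required":["motion"]}

```bash
ls; mkdir -p pics; python3 - <<'E'
from bench import get_state, imaging, env
import cv2, numpy as np
s=get_state(); print({k:np.round(v,3).tolist() for k,v in s.items()})
for n in ("top","scene"):
    im=imaging.camera(n); cv2.imwrite(f"pics/{n}0.png",im)
    p=imaging.camera_params(n); print(n,{k:np.round(v,4).tolist() if not isinstance(v,str) else v for k,v in p.items()})
a=cv2.imread("pics/top0.png"); cv2.imwrite("pics/top0b.png",cv2.resize(a,(800,600),interpolation=cv2.INTER_CUBIC))
E
```

```text
pics
{'clock': 0.0, 'qpos': [68.868, 8.649, 82.392, 0.0, 89.028, -7.678], 'joint_vel': [-0.019, 0.075, 0.067, 0.009, 0.014, 0.1], 'joint_torque': [0.002, -71.308, -57.084, -0.0, 0.009, -0.0], 'tcp_pos': [0.134, 0.559, 0.239], 'tcp_rot': [[-0.973, 0.233, -0.0], [0.233, 0.973, -0.001], [0.0, -0.001, -1.0]], 'wrist_force': [-0.617, -0.186, -0.469], 'torque': [-0.023, -0.029, -0.017], 'grip_width': 0.085}
top {'mtx': [[348.1919, 0.0, 257.802], [0.0, 348.1919, 188.2786], [0.0, 0.0, 1.0]], 'cam_to_world': [[-0.0063, 0.9984, -0.057, 0.5143], [-0.9997, -0.0076, -0.0237, -0.0281], [-0.0241, 0.0569, 0.9981, 1.2292], [0.0, 0.0, 0.0, 1.0]]}
scene {'mtx': [[346.7733, 0.0, 258.0605], [0.0, 346.7733, 187.1597], [0.0, 0.0, 1.0]], 'cam_to_world': [[0.5833, -0.5585, 0.5898, 1.2285], [0.8122, 0.408, -0.4168, -0.4939], [-0.0079, 0.7222, 0.6916, 0.8728], [0.0, 0.0, 0.0, 1.0]]}
```

View pics/top0b.png

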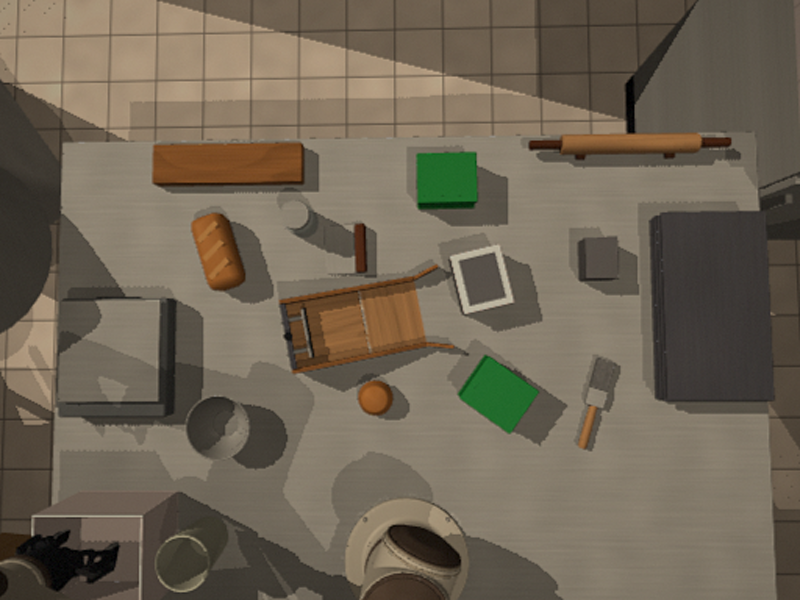

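View pics/scene0.png

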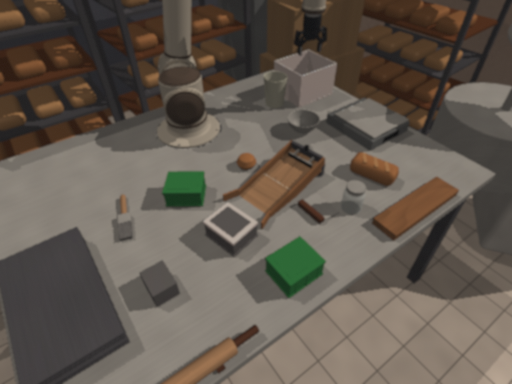

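The top view shows the white-rimmed, grey-lidded dough box at about (482,278) of 800x600, and the rest with its foot at about (422,312) and its end stop at (295,335). One green box stands close to the lower flare at (498,393), the other at the top at (447,180). I'll enlarge the crop.

```bash
python3 - <<'E'
import cv2
a=cv2.imread("pics/top0.png")[150:260,175:335]; cv2.imwrite("pics/c1.png",cv2.resize(a,(800,550),interpolation=cv2.INTER_CUBIC))
E
```

```text
(no output)
```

View pics/c1.png

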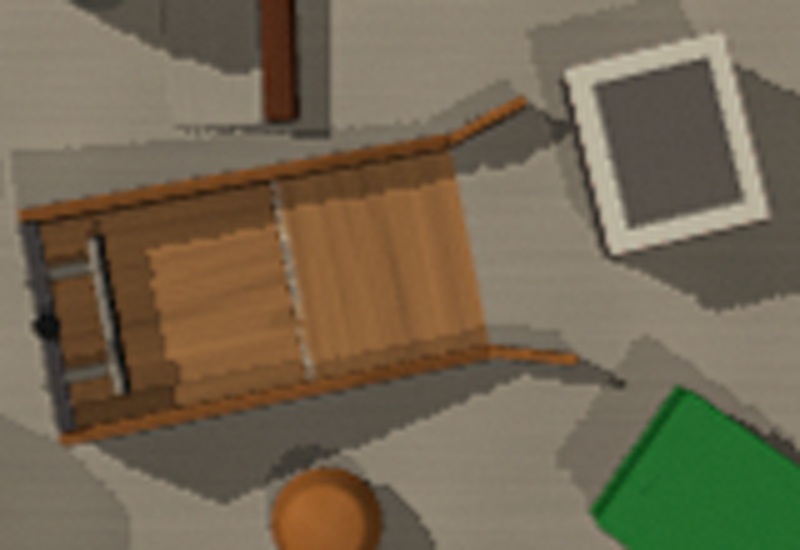

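The crop (5x, offset (175,150)) shows these positions:
- Foot edge: (457,153) to (487,345).
- Lip: (275,183) to (312,378).
- Rubber bar front: (102,236) to (128,393).
- Box top corners: (565,72), (720,36), (768,215), (617,255).

```bash
cat > h.py <<'E'
from bench import get_state, imaging, env
import numpy as np, cv2
from scipy.optimize import least_squares
def proj(name,P):
    p=imaging.camera_params(name); T=np.linalg.inv(p["cam_to_world"]); P=np.atleast_2d(P)
    c=P@T[:3,:3].T+T[:3,3]; c=c*[1,-1,-1]; q=c@np.array(p["mtx"]).T
    return q[:,:2]/q[:,2:]
def ray(name,uv,z):
    p=imaging.camera_params(name); T=np.array(p["cam_to_world"])
    uv=np.atleast_2d(uv); d=np.c_[uv,np.ones(len(uv))]@np.linalg.inv(p["mtx"]).T*[1,-1,-1]@T[:3,:3].T
    return T[:3,3]+d*((z-T[2,3])/d[:,2])[:,None]
def cradle(c):  # foot x,y,yaw
    cy,sy=np.cos(c[2]),np.sin(c[2]); a=.21
    Rz=np.array([[cy,-sy,0],[sy,cy,0],[0,0,1]]); Ry=np.array([[np.cos(a),0,-np.sin(a)],[0,1,0],[np.sin(a),0,np.cos(a)]])
    return Rz@Ry, np.array([c[0],c[1],0])
def boxfit(name,uv,ref,z=.07,L=.11,W=.13):
    """uv: top corners front-right.. order (+x,-y),( -x,-y),(-x,+y),(+x,+y)"""
    K=np.array([[L,-W],[-L,-W],[-L,W],[L,W]])/2
    def f(b):
        c,s=np.cos(b[2]),np.sin(b[2]); P=np.c_[b[0]+K[:,0]*c-K[:,1]*s,b[1]+K[:,0]*s+K[:,1]*c,np.full(4,z)]
        return (proj(name,P)-uv).ravel()
    return least_squares(f,ref)
E
python3 - <<'E'
from h import *
cv=lambda q:(np.array(q,float)+.5)/5-.5+[175,150]
foot=cv([[457,153],[487,345]]); lip=cv([[275,183],[312,378]]); bar=cv([[102,236],[128,393]]); box=cv([[565,72],[720,36],[768,215],[617,255]])
print(ray("top",foot,0).round(4)); print(ray("top",box,.07).round(4))
def f(c):
    R,t=cradle(c); P=np.array([[0,-.07,0],[0,.07,0],[.13,-.07,0],[.13,.07,0],[.29-c[3],-.055,.01],[.29-c[3],.055,.01]])@R.T+t
    return (proj("top",P)-np.r_[foot,lip,bar]).ravel()
r=least_squares(f,[.5,-.04,np.pi/2,.04]); print("cradle",r.x.round(4),np.degrees(r.x[2]),r.fun.round(2))
b=boxfit("top",box,[.55,-.14,r.x[2]]); print("box",b.x.round(4),np.degrees(b.x[2]),b.fun.round(2))
R,t=cradle(r.x); y=r.x[2]; d=b.x[:2]-t[:2]; print("box in foot frame",d@[np.cos(y),np.sin(y)],d@[-np.sin(y),np.cos(y)])
E
```

```text
[[ 0.613  -0.0282  0.    ]
 [ 0.4774 -0.0482  0.    ]]
[[ 0.661  -0.1007  0.07  ]
 [ 0.6842 -0.2043  0.07  ]
 [ 0.5644 -0.2341  0.07  ]
 [ 0.5385 -0.1338  0.07  ]]
cradle [ 0.5452 -0.039   1.7477  0.0371] 100.13564475102163 [-0.42 -0.31  0.88  0.31 -0.09 -0.21 -0.29  0.68 -0.25 -0.68  0.17  0.21]
box [ 0.6121 -0.1682  1.8174] 104.12842507948886 [-0.51 -0.19  0.4  -1.29  1.02  0.57 -0.92  0.88]
box in foot frame -0.1389947236348102 -0.0431434910644658
```

```bash
cat >> h.py <<'E'
from scipy.spatial.transform import Rotation as Ro
C=np.array([.5452,-.0390,1.7477])
def F():  # flat foot frame axes
    c,s=np.cos(C[2]),np.sin(C[2]); return np.array([[c,-s,0],[s,c,0],[0,0,1]]), np.array([C[0],C[1],0])
def toolR(yaw,tilt=0): # tool x at yaw (rad, world), z down; tilt: leaning back, tip forward
    Rz=Ro.from_euler('z',yaw).as_matrix()@np.diag([1,-1,-1.])
    return Rz@Ro.from_euler('y',tilt).as_matrix()   # checked in go()
def go(pos,R):
    s=get_state(); R0=np.array(s["tcp_rot"]); 
    print("shift cm",(R0.T@(np.array(pos)-s["tcp_pos"])*100).round(2),"turn",Ro.from_matrix(R0.T@R).as_rotvec(degrees=True).round(2),"toolz",R[:,2].round(3))
def rep():
    s=get_state(); A,t=F(); print("t",s["clock"],"tcp",np.round(s["tcp_pos"],4),"foot frame",(A.T@(np.array(s["tcp_pos"])-t)).round(4),"F",np.round(s["wrist_force"],2),"Ff",(A.T@np.array(s["wrist_force"])).round(2),"w",s["grip_width"])
E
python3 - <<'E'
from h import *
A,t=F(); R=toolR(C[2]+np.pi/2)
p=A@[-.145,-.043-.065-.005-.011-.012,0]+t
for z in (.2,.03): print(p+[0,0,z]); go(p+[0,0,z],R)
print(toolR(C[2],.21)[:,2]@cradle(C)[0])
E
```

```text
[ 0.70459494 -0.15780342  0.2       ]
shift cm [-72.2  -56.43   3.93] turn [-6.000e-02 -2.000e-02 -2.359e+01] toolz [ 0.  0. -1.]
[ 0.70459494 -0.15780342  0.03      ]
shift cm [-72.2  -56.41  20.93] turn [-6.000e-02 -2.000e-02 -2.359e+01] toolz [ 0.  0. -1.]
[ 1.41997914e-17 -1.56431681e-17 -1.00000000e+00]
```

apply_moves:
  motion:
    - [-4.6,-3.6,0.2,0,0,-2,1]
    - [-9.2,-7.2,0.4,0,0,-4,1]
    - [-13.8,-10.8,0.6,0,0,-6,1]
    - [-18.4,-14.4,0.8,0,0,-8,1]
    - [-23,-18,1,0,0,-9,1]
    - [-27.6,-21.6,1.2,0,0,-10,1]
    - [-32.2,-25.2,1.4,0,0,-11,1]
    - [-36.8,-28.8,1.6,0,0,-12,1]

```text
clock: 1.1
tcp_pos: [0.4255, 0.1917, 0.2232]
tcp_rot: [[-1.0, 0.025, 0.0], [0.025, 1.0, 0.0], [-0.0, 0.0, -1.0]]
wrist_force: [0.6, 1.3, -0.6]
grip_width: 0.0854
```

```bash
cat > n.py <<'E'
from h import *
A,t=F(); R=toolR(C[2]+np.pi/2)
p=A@[-.145,-.136,0]+t
rep()
for z in (.2,.03): go(p+[0,0,z],R)
E
python3 n.py
```

```text
t 1.1 tcp [0.4255 0.1917 0.2232] foot frame [0.2482 0.0772 0.2232] F [ 0.57  1.31 -0.65] Ff [ 1.19 -0.79 -0.65] w 0.08544727018144951
shift cm [-28.77 -34.25   2.32] turn [ -0.     0.   -11.56] toolz [ 0.  0. -1.]
shift cm [-28.77 -34.25  19.32] turn [ -0.     0.   -11.56] toolz [ 0.  0. -1.]
```

apply_moves:
  motion:
    - [-3.7,-4.4,0.3,0,0,-2,1]
    - [-7.4,-8.8,0.6,0,0,-4,1]
    - [-11.1,-13.2,0.9,0,0,-6,1]
    - [-14.8,-17.6,1.2,0,0,-8,1]
    - [-18.5,-22,1.5,0,0,-9.5,1]
    - [-22.2,-26.4,1.8,0,0,-11.5,1]
    - [-25.9,-30.8,2.1,0,0,-11.5,1]
    - [-28.8,-34.2,2.3,0,0,-11.5,1]

```text
clock: 2.1
tcp_pos: [0.7047, -0.1577, 0.1993]
tcp_rot: [[-0.985, -0.174, -0.001], [-0.174, 0.985, 0.0], [0.001, 0.0, -1.0]]
wrist_force: [0.2, 0.7, 0.5]
grip_width: 0.0858
```

```bash
python3 n.py; python3 - <<'E'
from h import *
im=imaging.camera("wrist"); t=imaging.camera("top")[150:300,200:400]; cv2.imwrite("pics/w1.png",np.vstack([im,cv2.resize(t,(512,384))])[:600] if 0 else np.hstack([cv2.resize(im,(400,300)),cv2.resize(t,(400,300))]))
E
```

```text
t 2.1 tcp [ 0.7047 -0.1577  0.1993] foot frame [-0.1449 -0.1362  0.1993] F [0.2  0.67 0.46] Ff [ 0.63 -0.32  0.46] w 0.08581020640824415
shift cm [ 0.02 -0.01 -0.07] turn [ 0.02 -0.06 -0.13] toolz [ 0.  0. -1.]
shift cm [ 0.   -0.02 16.93] turn [ 0.02 -0.06 -0.13] toolz [ 0.  0. -1.]
```

View pics/w1.png

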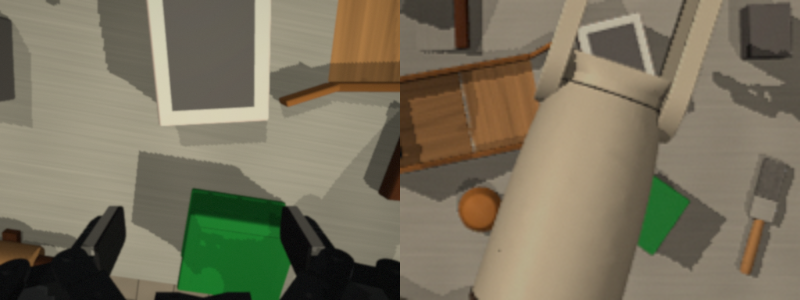

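The wrist view shows the box's near wall, top edge from about (161,125) to (267,120) in the 400x300 pane. The flare tip is at (283,100), and the fingers are clear of everything. I'll cross-check the numbers.

```bash
python3 - <<'E'
from h import *
A,t=F()
for uv,z in (([161,125],.07),([267,120],.07),([283,101],.032)):
    P=ray("wrist",np.array([uv])*1.28,z)[0]; print(uv,P.round(4),(A.T@(P-t)).round(4))
E
```

```text
[161, 125] [ 0.6873 -0.2044  0.07  ] [-0.1879 -0.1108  0.07  ]
[267, 120] [ 0.6646 -0.1021  0.07  ] [-0.0831 -0.1065  0.07  ]
[283, 101] [ 0.6465 -0.0796  0.032 ] [-0.0578 -0.0926  0.032 ]
```

apply_moves:
  motion:
    - [0,0,3,0,0,0,1]
    - [0,0,6.5,0,0,0,1]
    - [0,0,10,0,0,0,1]
    - [0,0,13,0,0,0,1]
    - [0,0,15.5,0,0,0,1]
    - [0,0,17,0,0,0,1]
    - [0,0,17.7,0,0,0,1]
    - [0.5,0,17.7,0,0,0,1]

```text
clock: 3.2
tcp_pos: [0.699, -0.1565, 0.0235]
tcp_rot: [[-0.985, -0.175, 0.0], [-0.175, 0.985, -0.0], [-0.0, -0.0, -1.0]]
wrist_force: [0.3, 0.2, 0.5]
grip_width: 0.0851
```

```bash
python3 -c "
from h import *
rep()"
```

```text
t 3.2 tcp [ 0.699  -0.1565  0.0235] foot frame [-0.1427 -0.1307  0.0235] F [0.34 0.24 0.46] Ff [ 0.17 -0.37  0.46] w 0.08505876767286133
```

apply_moves:
  motion:
    - [0.3,0,0,0,0,0,1]
    - [0.6,0,0,0,0,0,1]
    - [0.9,0,0,0,0,0,1]
    - [1.2,0,0,0,0,0,1]
    - [1.5,0,0,0,0,0,1]
    - [1.9,0,0,0,0,0,1]
    - [2.3,0,0,0,0,0,1]
    - [2.7,0,0,0,0,0,1]

```text
clock: 4.2
tcp_pos: [0.6721, -0.1613, 0.0233]
tcp_rot: [[-0.985, -0.174, -0.0], [-0.174, 0.985, 0.0], [0.0, 0.0, -1.0]]
wrist_force: [5.0, 0.5, 3.1]
grip_width: 0.0855
```

```bash
python3 -c "
from h import *
rep()"
```

```text
t 4.2 tcp [ 0.6721 -0.1613  0.0233] foot frame [-0.1427 -0.1034  0.0233] F [4.98 0.54 3.12] Ff [-0.34 -5.    3.12] w 0.08551333255030724
```

apply_moves:
  motion:
    - [0.4,0,0,0,0,0,1]
    - [0.8,0,0,0,0,0,1]
    - [1.2,0,0,0,0,0,1]
    - [1.6,0,0,0,0,0,1]
    - [2.0,0,0,0,0,0,1]
    - [2.35,0,0,0,0,0,1]
    - [2.6,0,0,0,0,0,1]
    - [2.75,0,0,0,0,0,1]

```text
clock: 5.2
tcp_pos: [0.6452, -0.1661, 0.0233]
tcp_rot: [[-0.985, -0.174, -0.0], [-0.174, 0.985, -0.0], [0.0, -0.0, -1.0]]
wrist_force: [3.0, 0.8, 1.9]
grip_width: 0.0854
```

```bash
python3 - <<'E'
from h import *
rep()
s=get_state(); A,t=F(); R=toolR(C[2]); x0=np.array(s["tcp_pos"])
R0=np.array(s["tcp_rot"])
for q in ([-.245,-.12,.12],[-.245,0,.12]):
    go(A@q+t,R)
E
```

```text
t 5.2 tcp [ 0.6452 -0.1661  0.0233] foot frame [-0.1427 -0.0761  0.0233] F [3.   0.84 1.89] Ff [ 0.3  -3.1   1.89] w 0.08538822833235546
shift cm [ -4.41 -10.22  -9.67] turn [-1.000e-02 -0.000e+00  8.991e+01] toolz [ 0.  0. -1.]
shift cm [  7.59 -10.24  -9.67] turn [-1.000e-02 -0.000e+00  8.991e+01] toolz [ 0.  0. -1.]
```

apply_moves:
  motion:
    - [-1.5,0,0,0,0,0,1]
    - [-3,0,-2,0,0,0,1]
    - [-4,0,-7,0,0,0,1]
    - [-4,-2,-12,0,0,5,1]
    - [-4,-5,-14,0,0,15,1]
    - [-2,-8,-15,0,0,25,1]
    - [1,-11,-15,0,0,35,1]
    - [4,-12.5,-15,0,0,45,1]

```text
clock: 6.2
tcp_pos: [0.6263, -0.2976, 0.1724]
tcp_rot: [[-0.816, 0.578, -0.002], [0.578, 0.816, 0.0], [0.002, -0.001, -1.0]]
wrist_force: [-0.6, 0.3, -0.1]
grip_width: 0.0852
```

```bash
python3 - <<'E'
from h import *
rep(); A,t=F(); go(A@[-.25,0,.16]+t,toolR(C[2]))
E
```

```text
t 6.2 tcp [ 0.6263 -0.2976  0.1724] foot frame [-0.2689 -0.0343  0.1724] F [-0.63  0.34 -0.11] Ff [ 0.44  0.56 -0.11] w 0.0852428649554219
shift cm [ 3.75 -1.12  1.25] turn [-0.08 -0.08 44.53] toolz [ 0.  0. -1.]
```

apply_moves:
  motion:
    - [0.6,-0.2,0.2,0,0,9,1]
    - [1.3,-0.4,0.4,0,0,18,1]
    - [1.9,-0.6,0.6,0,0,27,1]
    - [2.6,-0.8,0.8,0,0,36,1]
    - [3.2,-1,1.0,0,0,44.5,1]
    - [3.7,-1.1,1.2,0,0,44.5,1]
    - [3.7,-1.1,1.2,0,0,44.5,1]
    - [3.7,-1.1,1.2,0,0,44.5,1]

```text
clock: 7.2
tcp_pos: [0.5912, -0.284, 0.1613]
tcp_rot: [[-0.185, 0.983, -0.0], [0.983, 0.185, -0.0], [-0.0, -0.0, -1.0]]
wrist_force: [0.6, -0.3, -1.2]
grip_width: 0.0854
```

```bash
python3 - <<'E'
from h import *
rep(); A,t=F(); go(A@[-.25,0,.16]+t,toolR(C[2]))
im=imaging.camera("wrist"); T=imaging.camera("top")[150:270,200:360]; cv2.imwrite("pics/w2.png",np.hstack([cv2.resize(im,(400,300)),cv2.resize(T,(400,300))]))
E
```

```text
t 7.2 tcp [ 0.5912 -0.284   0.1613] foot frame [-0.2493 -0.0022  0.1613] F [ 0.59 -0.31 -1.17] Ff [-0.41 -0.52 -1.17] w 0.08540444392565652
shift cm [-0.07 -0.22  0.13] turn [-0.01  0.    0.53] toolz [ 0.  0. -1.]
```

View pics/w2.png

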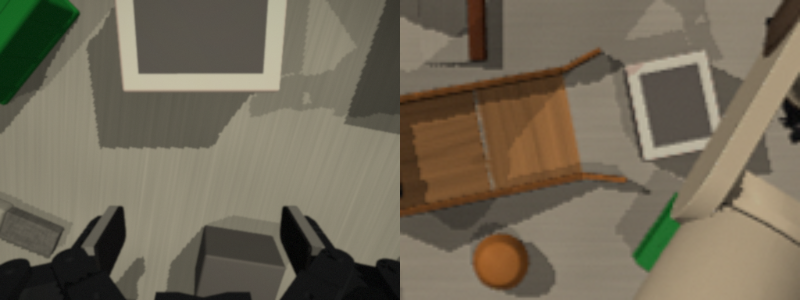

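The box's rear top edge runs (123,91) to (279,90) in the wrist pane. In the top pane its nose corners are (628,68) and (645,162). I'll measure these.

```bash
python3 - <<'E'
from h import *
A,t=F()
P=ray("wrist",np.array([[123,91],[279,90]])*1.28,.07); print("rear",((P-t)@A).round(4))
P=ray("top",np.array([[228,68],[245,162]])/2.5+[200,150],.07); print("nose",((P-t)@A).round(4))
P=ray("top",np.array([[166,74],[180,174]])/2.5+[200,150],0); print("foot",((P-t)@A).round(4))
E
```

```text
rear [[-0.1888  0.0633  0.07  ]
 [-0.1871 -0.0647  0.07  ]]
nose [[-0.0846 -0.0575  0.07  ]
 [-0.0833  0.0694  0.07  ]]
foot [[-0.003  -0.0704  0.    ]
 [ 0.0035  0.0718  0.    ]]
```

apply_moves:
  motion:
    - [0,-0.2,3,0,0,0.5,1]
    - [0,-0.2,6,0,0,0.5,1]
    - [0,-0.2,9,0,0,0.5,1]
    - [0,-0.2,11.5,0,0,0.5,1]
    - [0.5,-0.2,13.2,0,0,0.5,1]
    - [1.5,-0.2,13.8,0,0,0.5,1]
    - [3,-0.2,13.8,0,0,0.5,1]
    - [4,-0.2,13.8,0,0,0.5,1]

```text
clock: 8.3
tcp_pos: [0.5821, -0.2439, 0.0244]
tcp_rot: [[-0.175, 0.985, 0.001], [0.985, 0.175, -0.001], [-0.001, 0.001, -1.0]]
wrist_force: [0.3, 0.5, 0.1]
grip_width: 0.0853
```

```bash
cat > plan.py <<'E'
from h import *
from scipy.optimize import brentq
A,t=F(); a=.21; L=.11; rep()
def boxrear(u): # u: pushed progress = rear x in foot frame (bench) or along slope if >=0; gives rear bottom point (x,z), tilt
    if u<=-L: return np.array([u,0]),0
    if u<0:
        s=brentq(lambda s:np.cos(a)*s-np.sqrt(L*L-(s*np.sin(a))**2)-u,0,.2); return np.array([u,0]),np.arcsin(s*np.sin(a)/L)
    return u*np.array([np.cos(a),np.sin(a)]),a
def pose(u,lead=0.0,h=.023,off=.011):
    r,th=boxrear(u); c,s=np.cos(th),np.sin(th)
    p=r+np.array([[c,-s],[s,c]])@[-off,h]; return A@[p[0],0,p[1]]+t, toolR(C[2],th+lead),th
def plan(us,lead=0.0):
    S=get_state(); R0=np.array(S["tcp_rot"])
    for u in us:
        p,R,th=pose(u,lead*min(1,max(0,u+L)/.02)); print(round(u,3),(R0.T@(p-S["tcp_pos"])*100).round(2),Ro.from_matrix(R0.T@R).as_rotvec(degrees=True).round(2))
E
python3 - <<'E'
from plan import *
plan(np.linspace(-.195,-.115,3))
E
```

```text
t 8.3 tcp [ 0.5821 -0.2439  0.0244] foot frame [-2.082e-01 -2.000e-04  2.440e-02] F [0.28 0.47 0.13] Ff [ 0.42 -0.36  0.13] w 0.08527214364186768
-0.195 [ 0.22 -0.02  0.14] [ 0.06  0.05 -0.05]
-0.155 [ 4.22 -0.03  0.13] [ 0.06  0.05 -0.05]
-0.115 [ 8.22 -0.03  0.13] [ 0.06  0.05 -0.05]
```

apply_moves:
  motion:
    - [0.3,0,0.1,0,0,0,1]
    - [0.6,0,0.1,0,0,0,1]
    - [0.9,0,0.1,0,0,0,1]
    - [1.3,0,0.1,0,0,0,1]
    - [1.8,0,0.1,0,0,0,1]
    - [2.4,0,0.1,0,0,0,1]
    - [3.0,0,0.1,0,0,0,1]
    - [3.6,0,0.1,0,0,0,1]

```text
clock: 9.3
tcp_pos: [0.5755, -0.2092, 0.0224]
tcp_rot: [[-0.175, 0.985, 0.0], [0.985, 0.175, -0.0], [-0.0, 0.0, -1.0]]
wrist_force: [-0.2, -4.3, 1.5]
grip_width: 0.0853
```

apply_moves:
  motion:
    - [0.5,0,0,0,0,0,1]
    - [1.1,0,0,0,0,0,1]
    - [1.7,0,0,0,0,0,1]
    - [2.3,0,0,0,0,0,1]
    - [2.9,0,0,0,0,0,1]
    - [3.5,0,0,0,0,0,1]
    - [4.0,0,0,0,0,0,1]
    - [4.4,0,0,0,0,0,1]

```text
clock: 10.3
tcp_pos: [0.5678, -0.1659, 0.0223]
tcp_rot: [[-0.175, 0.985, -0.0], [0.985, 0.175, -0.0], [-0.0, -0.0, -1.0]]
wrist_force: [-0.5, -4.0, 0.8]
grip_width: 0.0853
```

```bash
python3 - <<'E'
from plan import *
plan(np.linspace(-.115,-.06,9)[1:],.025)
E
```

```text
t 10.3 tcp [ 0.5678 -0.1659  0.0223] foot frame [-1.289e-01  1.000e-04  2.230e-02] F [-0.48 -4.    0.81] Ff [-3.86  1.18  0.81] w 0.08528036265942797
-0.108 [ 0.97  0.01 -0.07] [-0.01  0.35 -0.08]
-0.101 [ 1.63  0.01 -0.05] [-0.    1.6  -0.08]
-0.094 [ 2.29  0.01 -0.04] [-0.    2.85 -0.08]
-0.088 [ 2.94  0.01 -0.02] [-0.    3.92 -0.08]
-0.081 [ 3.6  0.  -0. ] [-0.    4.68 -0.08]
-0.074 [4.26 0.   0.01] [-0.    5.43 -0.08]
-0.067 [4.92 0.   0.03] [-0.    6.19 -0.08]
-0.06 [5.58 0.   0.05] [-0.    6.94 -0.08]
```

apply_moves:
  motion:
    - [0.5,0,-0.05,0,0.2,0,1]
    - [1.0,0,-0.05,0,0.5,0,1]
    - [1.5,0,-0.05,0,1.4,0,1]
    - [2.0,0,-0.05,0,2.3,0,1]
    - [2.5,0,-0.03,0,3.2,0,1]
    - [3.0,0,-0.02,0,4.0,0,1]
    - [3.5,0,0,0,4.6,0,1]
    - [4.0,0,0,0,5.1,0,1]

```text
clock: 11.3
tcp_pos: [0.5608, -0.1266, 0.0222]
tcp_rot: [[-0.174, 0.985, -0.016], [0.981, 0.174, 0.088], [0.089, -0.0, -0.996]]
wrist_force: [0.7, -2.8, -2.2]
grip_width: 0.0852
```

```bash
python3 - <<'E'
from plan import *
plan(np.linspace(-.077,-.03,5)[1:],.025)
im=imaging.camera("wrist"); T=imaging.camera("scene")[130:250,180:340]; cv2.imwrite("pics/w3.png",np.hstack([cv2.resize(im,(400,300)),cv2.resize(T,(400,300))]))
E
```

```text
t 11.3 tcp [ 0.5608 -0.1266  0.0222] foot frame [-0.0889  0.0001  0.0222] F [ 0.71 -2.77 -2.21] Ff [-2.85 -0.21 -2.21] w 0.08523160063391409
-0.065 [1.07 0.01 0.12] [-0.    1.23 -0.09]
-0.054 [2.19 0.   0.25] [-0.    2.51 -0.09]
-0.042 [3.31 0.   0.38] [-0.    3.79 -0.09]
-0.03 [ 4.43 -0.    0.52] [ 0.    5.07 -0.09]
```

View pics/w3.png

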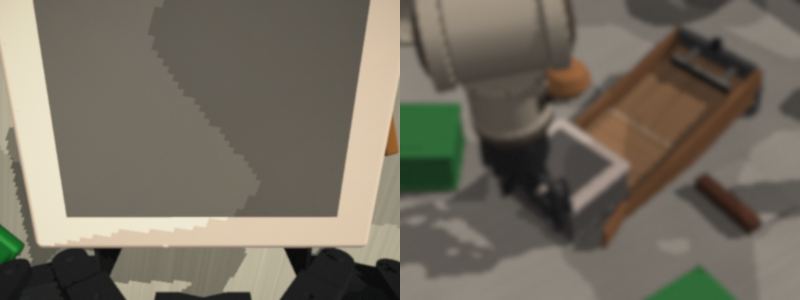

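The box is square between the flares, with its nose starting up the ramp and both fingers low on its rear wall. Continuing.

apply_moves:
  motion:
    - [0.5,0,0.05,0,0.6,0,1]
    - [1.1,0,0.12,0,1.2,0,1]
    - [1.6,0,0.18,0,1.9,0,1]
    - [2.2,0,0.25,0,2.5,0,1]
    - [2.7,0,0.31,0,3.1,0,1]
    - [3.3,0,0.38,0,3.8,0,1]
    - [3.9,0,0.45,0,4.4,0,1]
    - [4.4,0,0.52,0,5.0,0,1]

```text
clock: 12.4
tcp_pos: [0.5532, -0.0829, 0.0212]
tcp_rot: [[-0.172, 0.985, -0.03], [0.969, 0.175, 0.173], [0.176, 0.0, -0.984]]
wrist_force: [0.7, -4.3, 2.5]
grip_width: 0.0855
```

```bash
python3 - <<'E'
from plan import *
plan(np.linspace(-.03,.01,9)[1:],.025)
E
```

```text
t 12.4 tcp [ 0.5532 -0.0829  0.0212] foot frame [-0.0447 -0.0001  0.0212] F [ 0.65 -4.26  2.54] Ff [-4.3   0.11  2.54] w 0.08548495131927294
-0.025 [ 0.5  -0.01  0.11] [ 0.03  0.63 -0.08]
-0.02 [ 0.97 -0.01  0.21] [ 0.03  1.17 -0.08]
-0.015 [ 1.44 -0.01  0.31] [ 0.03  1.71 -0.08]
-0.01 [ 1.91 -0.02  0.41] [ 0.03  2.26 -0.08]
-0.005 [ 2.38 -0.02  0.51] [ 0.03  2.8  -0.08]
0.0 [ 2.85 -0.02  0.61] [ 0.03  3.34 -0.08]
0.005 [ 3.35 -0.02  0.59] [ 0.03  3.34 -0.08]
0.01 [ 3.85 -0.02  0.57] [ 0.03  3.34 -0.08]
```

apply_moves:
  motion:
    - [0.5,0,0.11,0,0.6,0,1]
    - [1.0,0,0.21,0,1.2,0,1]
    - [1.4,0,0.3,0,1.7,0,1]
    - [1.9,0,0.4,0,2.3,0,1]
    - [2.4,0,0.5,0,2.8,0,1]
    - [2.85,0,0.57,0,3.3,0,1]
    - [3.35,0,0.57,0,3.3,0,1]
    - [3.85,0,0.55,0,3.3,0,1]

```text
clock: 13.4
tcp_pos: [0.5461, -0.0446, 0.0223]
tcp_rot: [[-0.17, 0.985, -0.041], [0.958, 0.174, 0.228], [0.232, -0.0, -0.973]]
wrist_force: [0.4, -2.8, -0.8]
grip_width: 0.0853
```

```bash
python3 - <<'E'
from plan import *
plan([.05,.09,.12],.025)
E
```

```text
t 13.4 tcp [ 0.5461 -0.0446  0.0223] foot frame [-0.0056  0.0001  0.0223] F [ 0.36 -2.82 -0.81] Ff [-2.84  0.14 -0.81] w 0.08529015085433118
0.05 [ 3.99 -0.    0.09] [-0.01  0.06 -0.09]
0.09 [ 7.98 -0.01  0.19] [-0.01  0.06 -0.09]
0.12 [ 1.098e+01 -1.000e-02  2.600e-01] [-0.01  0.06 -0.09]
```

apply_moves:
  motion:
    - [0.5,0,0.01,0,0,0,1]
    - [1.0,0,0.02,0,0,0,1]
    - [1.5,0,0.03,0,0,0,1]
    - [2.0,0,0.04,0,0,0,1]
    - [2.5,0,0.06,0,0,0,1]
    - [3.0,0,0.07,0,0,0,1]
    - [3.5,0,0.08,0,0,0,1]
    - [4.0,0,0.09,0,0,0,1]

```text
clock: 14.4
tcp_pos: [0.5395, -0.0062, 0.0309]
tcp_rot: [[-0.17, 0.985, -0.04], [0.958, 0.174, 0.228], [0.232, 0.0, -0.973]]
wrist_force: [1.0, -3.0, -2.1]
grip_width: 0.0855
```

apply_moves:
  motion:
    - [0.4,0,0.01,0,0,0,1]
    - [0.8,0,0.02,0,0,0,1]
    - [1.2,0,0.03,0,0,0,1]
    - [1.6,0,0.04,0,0,0,1]
    - [2.0,0,0.05,0,0,0,1]
    - [2.4,0,0.06,0,0,0,1]
    - [2.8,0,0.07,0,0,0,1]
    - [3.2,0,0.08,0,0,0,1]

```text
clock: 15.4
tcp_pos: [0.5341, 0.0245, 0.0376]
tcp_rot: [[-0.17, 0.985, -0.04], [0.958, 0.174, 0.228], [0.231, 0.0, -0.973]]
wrist_force: [1.1, -6.0, 1.8]
grip_width: 0.0853
```

```bash
python3 - <<'E'
from plan import *
plan([.1,.12,.13],.025)
R,t0=cradle(C); s=get_state(); print("cradle",(R.T@(np.array(s["tcp_pos"])-t0)).round(4),"F",(R.T@s["wrist_force"]).round(2))
im=imaging.camera("wrist"); T=imaging.camera("scene")[120:240,200:360]; cv2.imwrite("pics/w4.png",np.hstack([cv2.resize(im,(400,300)),cv2.resize(T,(400,300))]))
E
```

```text
t 15.4 tcp [0.5341 0.0245 0.0376] foot frame [ 0.0645 -0.0003  0.0376] F [ 1.13 -6.02  1.83] Ff [-6.12 -0.06  1.83] w 0.085257710192748
0.1 [ 1.81 -0.03  0.07] [ 0.03  0.08 -0.09]
0.12 [ 3.81 -0.04  0.12] [ 0.03  0.08 -0.09]
0.13 [ 4.81 -0.04  0.14] [ 0.03  0.08 -0.09]
cradle [ 0.0709 -0.0003  0.0233] F [-5.61 -0.06  3.06]
```

View pics/w4.png

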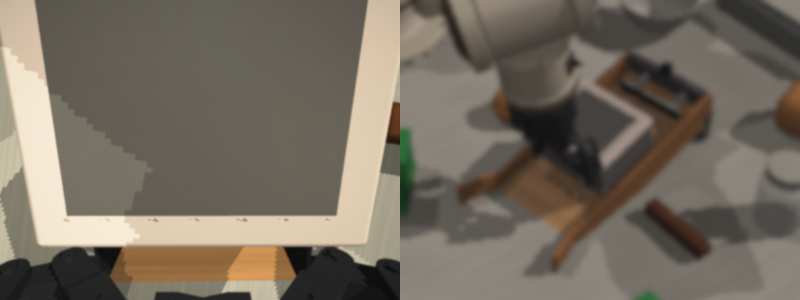

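apply_moves:
  motion:
    - [0.3,0,0.01,0,0,0,1]
    - [0.6,0,0.02,0,0,0,1]
    - [0.9,0,0.03,0,0,0,1]
    - [1.2,0,0.04,0,0,0,1]
    - [1.5,0,0.05,0,0,0,1]
    - [1.8,0,0.06,0,0,0,1]
    - [2.1,0,0.07,0,0,0,1]
    - [2.4,0,0.08,0,0,0,1]

```text
clock: 16.5
tcp_pos: [0.5299, 0.0478, 0.0422]
tcp_rot: [[-0.17, 0.985, -0.041], [0.958, 0.175, 0.228], [0.232, -0.0, -0.973]]
wrist_force: [1.2, -2.8, -1.6]
grip_width: 0.0856
```

apply_moves:
  motion:
    - [0.2,0,0.0,0,0,0,1]
    - [0.4,0,0.01,0,0,0,1]
    - [0.6,0,0.01,0,0,0,1]
    - [0.8,0,0.02,0,0,0,1]
    - [1.0,0,0.02,0,0,0,1]
    - [1.2,0,0.02,0,0,0,1]
    - [1.4,0,0.03,0,0,0,1]
    - [1.6,0,0.03,0,0,0,1]

```text
clock: 17.5
tcp_pos: [0.5272, 0.0631, 0.0456]
tcp_rot: [[-0.17, 0.985, -0.041], [0.958, 0.174, 0.228], [0.232, -0.0, -0.973]]
wrist_force: [0.3, -2.6, -2.0]
grip_width: 0.0852
```

```bash
cat > q.py <<'E'
from plan import *
R,t0=cradle(C); s=get_state(); print("cradle",(R.T@(np.array(s["tcp_pos"])-t0)).round(4),"F",(R.T@s["wrist_force"]).round(2))
E
python3 q.py
```

```text
t 17.5 tcp [0.5272 0.0631 0.0456] foot frame [ 0.1036 -0.0003  0.0456] F [ 0.28 -2.56 -2.05] Ff [-2.57  0.17 -2.05] w 0.0852162973649182
cradle [ 0.1109 -0.0003  0.023 ] F [-2.94  0.17 -1.47]
```

apply_moves:
  motion:
    - [0.1,0,0.0,0,0,0,1]
    - [0.2,0,0.0,0,0,0,1]
    - [0.3,0,0.01,0,0,0,1]
    - [0.4,0,0.01,0,0,0,1]
    - [0.5,0,0.01,0,0,0,1]
    - [0.6,0,0.01,0,0,0,1]
    - [0.7,0,0.02,0,0,0,1]
    - [0.8,0,0.02,0,0,0,1]

```text
clock: 18.5
tcp_pos: [0.5259, 0.0707, 0.0473]
tcp_rot: [[-0.17, 0.985, -0.04], [0.958, 0.174, 0.228], [0.232, -0.0, -0.973]]
wrist_force: [0.4, -2.8, -1.6]
grip_width: 0.0854
```

```bash
python3 q.py
```

```text
t 18.5 tcp [0.5259 0.0707 0.0473] foot frame [ 0.1114 -0.0003  0.0473] F [ 0.37 -2.82 -1.59] Ff [-2.84  0.13 -1.59] w 0.08544837063532874
cradle [ 0.1188 -0.0003  0.023 ] F [-3.11  0.13 -0.96]
```

apply_moves:
  motion:
    - [0.05,0,0.0,0,0,0,1]
    - [0.1,0,0.0,0,0,0,1]
    - [0.15,0,0.0,0,0,0,1]
    - [0.2,0,0.0,0,0,0,1]
    - [0.25,0,0.01,0,0,0,1]
    - [0.3,0,0.01,0,0,0,1]
    - [0.35,0,0.01,0,0,0,1]
    - [0.4,0,0.01,0,0,0,1]

```text
clock: 19.5
tcp_pos: [0.5252, 0.0745, 0.0481]
tcp_rot: [[-0.17, 0.985, -0.04], [0.958, 0.174, 0.228], [0.232, -0.0, -0.973]]
wrist_force: [0.3, -2.3, -2.7]
grip_width: 0.0856
```

```bash
python3 - <<'E'
from h import *
T=imaging.camera("scene")[125:205,245:345]; S=imaging.camera("top")[165:245,175:275]
z=cv2.resize(T,(800,640),interpolation=cv2.INTER_CUBIC)[:600]; cv2.imwrite("pics/w5.png",np.vstack([cv2.resize(T,(375,300),interpolation=cv2.INTER_CUBIC)]) if 0 else np.hstack([cv2.resize(T,(400,320),interpolation=cv2.INTER_CUBIC),cv2.resize(S,(400,320),interpolation=cv2.INTER_CUBIC)]))
E
```

```text
(no output)
```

View pics/w5.png

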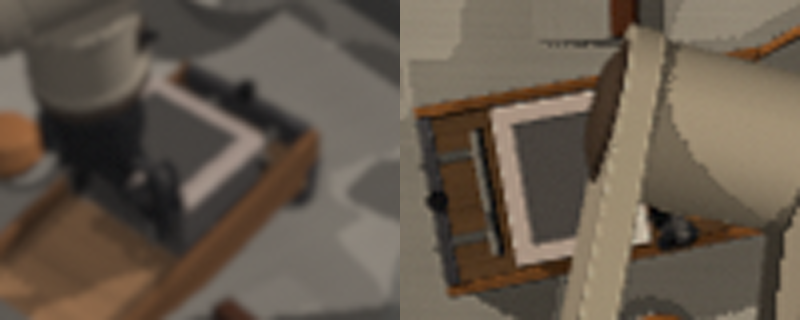

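The top pane (4x, offset (175,165)) shows the nose top edge from (491,108) to (518,265) and the bar front edge from (483,128) to (503,252). The gap looks like a few mm, so I'll compute it.

```bash
python3 - <<'E'
from plan import *
R,t0=cradle(C)
def onplane(uv,zc):
    o=[ray("top",uv,z) for z in (0,.1)]
    a=(o[0]-t0)@R; b=(o[1]-t0)@R; k=(zc-a[:,2])/(b[:,2]-a[:,2]); return a+(b-a)*k[:,None]
cv=lambda q:(np.array(q,float)-[400,0]+.5)/4-.5+[175,165]
print("bar",onplane(cv([[483,128],[503,252]]),.010).round(4)); print("nose",onplane(cv([[491,108],[518,265]]),.061).round(4))
E
python3 q.py
```

```text
t 19.6 tcp [0.5252 0.0745 0.0481] foot frame [ 0.1153 -0.0003  0.0481] F [-0.36 -1.25 -1.87] Ff [-1.17  0.58 -1.87] w 0.08536377683485494
bar [[ 0.2512 -0.0529  0.01  ]
 [ 0.2525  0.0525  0.01  ]]
nose [[ 0.2431 -0.0643  0.061 ]
 [ 0.2434  0.0639  0.061 ]]
t 19.6 tcp [0.5252 0.0745 0.0481] foot frame [ 0.1153 -0.0003  0.0481] F [-0.36 -1.25 -1.87] Ff [-1.17  0.58 -1.87] w 0.08536377683485494
cradle [ 0.1228 -0.0003  0.023 ] F [-1.53  0.58 -1.59]
```

apply_moves:
  motion:
    - [0.06,0,0.0,0,0,0,1]
    - [0.12,0,0.0,0,0,0,1]
    - [0.18,0,0.0,0,0,0,1]
    - [0.24,0,0.0,0,0,0,1]
    - [0.3,0,0.01,0,0,0,1]
    - [0.36,0,0.01,0,0,0,1]
    - [0.42,0,0.01,0,0,0,1]
    - [0.45,0,0.01,0,0,0,1]

```text
clock: 20.6
tcp_pos: [0.5245, 0.0789, 0.0491]
tcp_rot: [[-0.17, 0.985, -0.04], [0.958, 0.174, 0.228], [0.232, -0.0, -0.973]]
wrist_force: [-0.3, -2.2, -2.1]
grip_width: 0.0856
```

```bash
python3 q.py
```

```text
t 20.6 tcp [0.5245 0.0789 0.0491] foot frame [ 0.1197 -0.0003  0.0491] F [-0.32 -2.22 -2.09] Ff [-2.13  0.71 -2.09] w 0.08556389215635762
cradle [ 0.1273 -0.0003  0.023 ] F [-2.52  0.71 -1.6 ]
```

Now I'll take 0.8 mm steps, watching the force after each.

apply_moves:
  motion:
    - [0.02,0,0.0,0,0,0,1]
    - [0.04,0,0.0,0,0,0,1]
    - [0.06,0,0.0,0,0,0,1]
    - [0.08,0,0.0,0,0,0,1]
    - [0.09,0,0.0,0,0,0,1]
    - [0.1,0,0,0,0,0,1]
    - [0.1,0,0,0,0,0,1]
    - [0.1,0,0,0,0,0,1]

```text
clock: 21.6
tcp_pos: [0.5243, 0.0798, 0.0493]
tcp_rot: [[-0.17, 0.985, -0.041], [0.958, 0.174, 0.228], [0.232, -0.0, -0.973]]
wrist_force: [0.4, -2.5, -1.8]
grip_width: 0.0857
```

apply_moves:
  motion:
    - [0.01,0,0.0,0,0,0,1]
    - [0.02,0,0.0,0,0,0,1]
    - [0.03,0,0.0,0,0,0,1]
    - [0.04,0,0.0,0,0,0,1]
    - [0.05,0,0.0,0,0,0,1]
    - [0.06,0,0,0,0,0,1]
    - [0.07,0,0,0,0,0,1]
    - [0.08,0,0,0,0,0,1]

```text
clock: 22.6
tcp_pos: [0.5242, 0.0805, 0.0495]
tcp_rot: [[-0.17, 0.985, -0.04], [0.958, 0.174, 0.228], [0.232, 0.0, -0.973]]
wrist_force: [-0.8, -2.6, -2.1]
grip_width: 0.0854
```

apply_moves:
  motion:
    - [0.01,0,0.0,0,0,0,1]
    - [0.02,0,0.0,0,0,0,1]
    - [0.03,0,0.0,0,0,0,1]
    - [0.04,0,0.0,0,0,0,1]
    - [0.05,0,0.0,0,0,0,1]
    - [0.06,0,0,0,0,0,1]
    - [0.07,0,0,0,0,0,1]
    - [0.08,0,0,0,0,0,1]

```text
clock: 23.6
tcp_pos: [0.524, 0.0813, 0.0497]
tcp_rot: [[-0.17, 0.985, -0.04], [0.958, 0.174, 0.228], [0.232, 0.0, -0.973]]
wrist_force: [0.3, -2.1, -2.3]
grip_width: 0.0855
```

apply_moves:
  motion:
    - [0.01,0,0.0,0,0,0,1]
    - [0.02,0,0.0,0,0,0,1]
    - [0.03,0,0.0,0,0,0,1]
    - [0.04,0,0.0,0,0,0,1]
    - [0.05,0,0.0,0,0,0,1]
    - [0.06,0,0,0,0,0,1]
    - [0.07,0,0,0,0,0,1]
    - [0.08,0,0,0,0,0,1]

```text
clock: 24.6
tcp_pos: [0.5239, 0.0821, 0.0498]
tcp_rot: [[-0.17, 0.985, -0.04], [0.958, 0.174, 0.228], [0.232, -0.0, -0.973]]
wrist_force: [-0.4, -2.3, -2.6]
grip_width: 0.0856
```

apply_moves:
  motion:
    - [0.01,0,0.0,0,0,0,1]
    - [0.02,0,0.0,0,0,0,1]
    - [0.03,0,0.0,0,0,0,1]
    - [0.04,0,0.0,0,0,0,1]
    - [0.05,0,0.0,0,0,0,1]
    - [0.06,0,0,0,0,0,1]
    - [0.07,0,0,0,0,0,1]
    - [0.08,0,0,0,0,0,1]

```text
clock: 25.6
tcp_pos: [0.5237, 0.0828, 0.05]
tcp_rot: [[-0.17, 0.985, -0.04], [0.958, 0.174, 0.228], [0.232, -0.0, -0.973]]
wrist_force: [0.7, -2.8, -2.2]
grip_width: 0.0851
```

apply_moves:
  motion:
    - [0.01,0,0.0,0,0,0,1]
    - [0.02,0,0.0,0,0,0,1]
    - [0.03,0,0.0,0,0,0,1]
    - [0.04,0,0.0,0,0,0,1]
    - [0.05,0,0.0,0,0,0,1]
    - [0.06,0,0,0,0,0,1]
    - [0.07,0,0,0,0,0,1]
    - [0.08,0,0,0,0,0,1]

```text
clock: 26.6
tcp_pos: [0.5236, 0.0836, 0.0502]
tcp_rot: [[-0.17, 0.985, -0.04], [0.958, 0.174, 0.228], [0.232, -0.0, -0.973]]
wrist_force: [0.6, -3.5, -2.0]
grip_width: 0.0858
```

apply_moves:
  motion:
    - [0.01,0,0.0,0,0,0,1]
    - [0.02,0,0.0,0,0,0,1]
    - [0.03,0,0.0,0,0,0,1]
    - [0.04,0,0.0,0,0,0,1]
    - [0.05,0,0.0,0,0,0,1]
    - [0.05,0,0,0,0,0,1]
    - [0.06,0,0,0,0,0,1]
    - [0.06,0,0,0,0,0,1]

```text
clock: 27.6
tcp_pos: [0.5235, 0.0842, 0.0503]
tcp_rot: [[-0.17, 0.985, -0.04], [0.958, 0.174, 0.228], [0.232, -0.0, -0.973]]
wrist_force: [0.4, -2.0, -1.5]
grip_width: 0.0854
```

apply_moves:
  motion:
    - [0.01,0,0.0,0,0,0,1]
    - [0.02,0,0.0,0,0,0,1]
    - [0.03,0,0.0,0,0,0,1]
    - [0.04,0,0.0,0,0,0,1]
    - [0.05,0,0.0,0,0,0,1]
    - [0.06,0,0,0,0,0,1]
    - [0.07,0,0,0,0,0,1]
    - [0.08,0,0,0,0,0,1]

```text
clock: 28.6
tcp_pos: [0.5234, 0.085, 0.0505]
tcp_rot: [[-0.17, 0.985, -0.04], [0.958, 0.174, 0.228], [0.232, 0.0, -0.973]]
wrist_force: [0.7, -2.1, -2.8]
grip_width: 0.0856
```

apply_moves:
  motion:
    - [0.01,0,0.0,0,0,0,1]
    - [0.02,0,0.0,0,0,0,1]
    - [0.03,0,0.0,0,0,0,1]
    - [0.04,0,0.0,0,0,0,1]
    - [0.05,0,0.0,0,0,0,1]
    - [0.06,0,0,0,0,0,1]
    - [0.07,0,0,0,0,0,1]
    - [0.08,0,0,0,0,0,1]

```text
clock: 29.6
tcp_pos: [0.5233, 0.0856, 0.0507]
tcp_rot: [[-0.17, 0.985, -0.04], [0.958, 0.174, 0.228], [0.232, 0.0, -0.973]]
wrist_force: [1.0, -4.8, -2.3]
grip_width: 0.0853
```

apply_moves:
  motion:
    - [0.01,0,0.0,0,0,0,1]
    - [0.02,0,0.0,0,0,0,1]
    - [0.03,0,0.0,0,0,0,1]
    - [0.03,0,0.0,0,0,0,1]
    - [0.04,0,0.0,0,0,0,1]
    - [0.04,0,0,0,0,0,1]
    - [0.04,0,0,0,0,0,1]
    - [0.04,0,0,0,0,0,1]

```text
clock: 30.6
tcp_pos: [0.5233, 0.0859, 0.0508]
tcp_rot: [[-0.17, 0.985, -0.04], [0.958, 0.174, 0.228], [0.231, 0.0, -0.973]]
wrist_force: [1.8, -5.5, -1.8]
grip_width: 0.0856
```

```bash
python3 q.py
```

```text
t 30.6 tcp [0.5233 0.0859 0.0508] foot frame [ 0.1268 -0.0004  0.0508] F [ 1.76 -5.49 -1.75] Ff [-5.71 -0.77 -1.75] w 0.08561931184109285
cradle [ 0.1346 -0.0004  0.0233] F [-5.95 -0.77 -0.53]
```

apply_moves:
  motion:
    - [0.01,0,0.0,0,0,0,1]
    - [0.02,0,0.0,0,0,0,1]
    - [0.03,0,0.0,0,0,0,1]
    - [0.04,0,0.0,0,0,0,1]
    - [0.04,0,0.0,0,0,0,1]
    - [0.04,0,0,0,0,0,1]
    - [0.04,0,0,0,0,0,1]
    - [0.04,0,0,0,0,0,1]

```text
clock: 31.6
tcp_pos: [0.5233, 0.0861, 0.051]
tcp_rot: [[-0.17, 0.985, -0.04], [0.958, 0.174, 0.227], [0.231, 0.0, -0.973]]
wrist_force: [2.2, -7.0, -2.0]
grip_width: 0.0851
```

```bash
python3 q.py
```

```text
t 31.6 tcp [0.5233 0.0861 0.051 ] foot frame [ 0.127  -0.0005  0.051 ] F [ 2.25 -6.99 -1.95] Ff [-7.28 -0.98 -1.95] w 0.08505866513787687
cradle [ 0.1348 -0.0005  0.0234] F [-7.53 -0.98 -0.39]
```

apply_moves:
  motion:
    - [0.01,0,0.0,0,0,0,1]
    - [0.02,0,0.0,0,0,0,1]
    - [0.03,0,0.0,0,0,0,1]
    - [0.04,0,0.0,0,0,0,1]
    - [0.05,0,0.0,0,0,0,1]
    - [0.06,0,0,0,0,0,1]
    - [0.07,0,0,0,0,0,1]
    - [0.07,0,0,0,0,0,1]

```text
clock: 32.6
tcp_pos: [0.5233, 0.0865, 0.0511]
tcp_rot: [[-0.17, 0.985, -0.04], [0.958, 0.174, 0.227], [0.23, 0.001, -0.973]]
wrist_force: [2.9, -10.8, -2.1]
grip_width: 0.0853
```

```bash
python3 q.py
```

```text
t 32.6 tcp [0.5233 0.0865 0.0511] foot frame [ 0.1274 -0.0005  0.0511] F [  2.95 -10.84  -2.14] Ff [-11.19  -1.    -2.14] w 0.08532146603061265
cradle [ 0.1353 -0.0005  0.0235] F [-11.39  -1.     0.24]
```

The push is 11.4 N against about 2.9 N of sliding resistance, so roughly 8 N on the bar. Drawing back.

apply_moves:
  motion:
    - [-0.05,0,0.0,0,0,0,1]
    - [-0.15,0,0.0,0,0,0,1]
    - [-0.3,0,0.0,0,0,0,1]
    - [-0.6,0,-0.02,0,0,0,1]
    - [-1.0,0,-0.05,0,0,0,1]
    - [-1.6,0,-0.1,0,0,0,1]
    - [-2.4,0,-0.15,0,0,0,1]
    - [-3.4,0,-0.2,0,0,0,1]

```text
clock: 33.6
tcp_pos: [0.5289, 0.0535, 0.045]
tcp_rot: [[-0.17, 0.985, -0.04], [0.958, 0.175, 0.228], [0.232, -0.0, -0.973]]
wrist_force: [0.4, 0.8, -0.2]
grip_width: 0.0855
```

apply_moves:
  motion:
    - [-1.5,0,-0.5,0,0,0,1]
    - [-3.0,0,-2,0,0,0,1]
    - [-4.5,0,-5,0,0,0,1]
    - [-6,0,-9,0,0,0,1]
    - [-8,0,-13,0,0,0,1]
    - [-10,0,-16,0,0,0,1]
    - [-13,0,-18,0,0,0,1]
    - [-16,0,-18,0,0,0,1]

```text
clock: 34.6
tcp_pos: [0.5638, -0.1427, 0.1856]
tcp_rot: [[-0.17, 0.985, -0.037], [0.958, 0.174, 0.226], [0.229, 0.003, -0.973]]
wrist_force: [0.1, -0.3, -0.7]
grip_width: 0.0854
```

```bash
python3 q.py; python3 - <<'E'
from h import *
im=imaging.camera("wrist"); cv2.imwrite("pics/w6a.png",im); S=imaging.camera("top"); cv2.imwrite("pics/top6.png",S); T=imaging.camera("scene"); cv2.imwrite("pics/scene6.png",T)
r=lambda a,w,h:cv2.resize(a,(w,h),interpolation=cv2.INTER_CUBIC)
cv2.imwrite("pics/w6.png",np.vstack([np.hstack([r(S[165:245,175:275],400,320),r(T[125:205,245:345],400,320)]),np.hstack([r(im,373,280),r(S[80:290,40:360],427,280)])]))
E
```

```text
t 34.6 tcp [ 0.5638 -0.1427  0.1856] foot frame [-1.054e-01 -1.000e-04  1.856e-01] F [ 0.08 -0.31 -0.67] Ff [-0.32 -0.02 -0.67] w 0.0853598549085279
cradle [-6.430e-02 -1.000e-04  2.035e-01] F [-0.45 -0.02 -0.59]
```

View pics/w6.png

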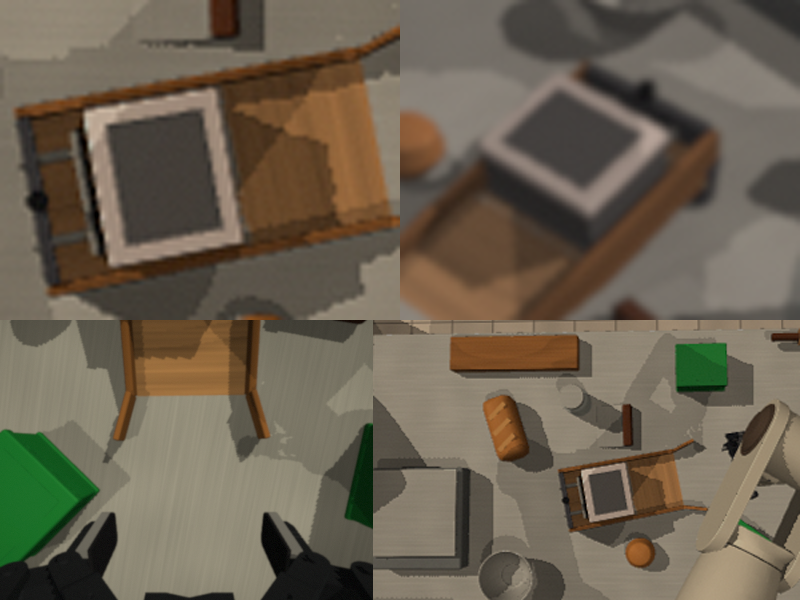

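The box appears seated against the bar, nothing else is moved, and the fingers are free. I'll check that its rear has dropped, using top corners (84,108), (217,88), (243,243), (110,266) from the top pane.

```bash
python3 - <<'E'
from h import *
R,t0=cradle(C); uv=(np.array([[84,108],[217,88],[243,243],[110,266]],float)+.5)/4-.5+[175,165]
K=np.array([[.055,-.065,.07],[-.055,-.065,.07],[-.055,.065,.07],[.055,.065,.07]])
for name,hr in (("flat",0),("rear on lip",.009)):
    p=np.arctan2(hr,.11)   # nose down
    def f(b):
        B=Ro.from_euler('zy',[b[2],p]).as_matrix(); Q=K.copy(); Q[:,0]-=.055; Q=Q@B.T+[b[0]+.055,b[1],-.009]  # pivot nose bottom
        return (proj("top",Q@R.T+t0)-uv).ravel()
    r=least_squares(f,[.195,0,0]); print(name,r.x.round(4),"cost",r.cost.round(2),r.fun.round(2))
# undisturbed scene: differences outside robot/box
for a,b in (("pics/top0.png","pics/top6.png"),):
    d=cv2.absdiff(cv2.imread(a),cv2.imread(b)).max(2)
    for n,(x,y,w,h) in dict(loaf=(118,130,45,60),jar=(178,118,25,35),scraper=(222,138,16,40),roll=(224,240,30,28),bowl=(115,248,50,50),green=(263,92,48,45)).items(): print(n,(d[y:y+h,x:x+w]>40).sum())
a=cv2.imread("pics/scene6.png")[125:215,250:350]; cv2.imwrite("pics/w7.png",cv2.resize(a,(660,594),interpolation=cv2.INTER_CUBIC))
E
```

```text
flat [ 0.1948 -0.0007 -0.014 ] cost 0.18 [-0.12 -0.11  0.19 -0.31  0.19  0.08 -0.24  0.32]
rear on lip [ 0.1894 -0.0006 -0.0148] cost 0.37 [-0.2  -0.08  0.28 -0.5   0.3   0.2  -0.35  0.35]
loaf 0
jar 0
scraper 0
roll 53
bowl 0
green 0
```

View pics/w7.png

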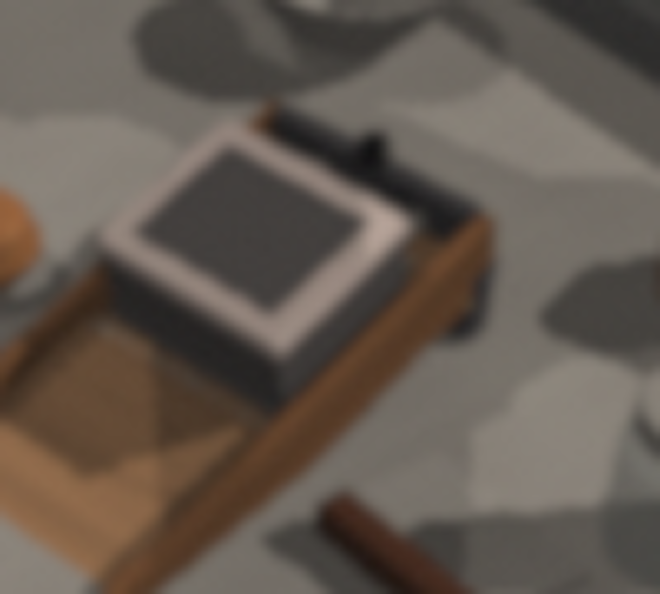

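```bash
python3 - <<'E'
from h import *
R,t0=cradle(C)
K=np.array([[.055,-.065,.07],[-.055,-.065,.07],[-.055,.065,.07],[.055,.065,.07]])
for name,hr,x in (("flat",0,.1955),("lip",.009,.190)):
    Q=K.copy(); Q[:,0]-=.055; Q=Q@Ro.from_euler('y',np.arctan2(hr,.11)).as_matrix().T+[x+.055,0,-.009]
    print(name,(((proj("scene",Q@R.T+t0)-[250,125]+.5)*6.6)-.5).round(0).tolist())
print("guide tops rear/right:",((proj("scene",np.array([[.29,-.07,.022],[.13,-.07,.022],[0,-.07,.022]])@R.T+t0)-[250,125])*6.6).round(0).tolist())
E
```

```text
flat [[408.0, 218.0], [273.0, 349.0], [88.0, 237.0], [222.0, 116.0]]
lip [[408.0, 218.0], [273.0, 338.0], [87.0, 226.0], [222.0, 116.0]]
guide tops rear/right: [[460.0, 223.0], [271.0, 411.0], [102.0, 577.0]]
```

```bash
python3 - <<'E'
from bench import env
print(env.finish_job())
E
```

```text
the job is handed in; nothing more can be done
None
```

The dough box is in the rest, lying flat behind the lip against the rubber bar, and I have handed the job in. That was at about 35 s of robot time, with the gripper clear of everything.

**How it went:** I pushed the box about 43 mm sideways and square to the ramp with two open fingers low on its side wall. Then I pushed it from behind up the ramp, with the tool tilting along with it. The sideways push read about 5 N and the sliding pushes from behind about 3 to 6 N; I read the force only at the end of each one-second move.

**Pressing:** Near the bar I advanced in steps of 1 mm or less. The final push read 11.4 N, against about 2.9 N of sliding resistance just before contact. That puts roughly 8.5 N on the bar, which I worked out from the wrist force and did not measure at the bar. Then I drew the fingers back.

**Last checks:**
- **Seating:** The top-camera fit puts the box's origin at x ≈ 195 mm, inside the 185–202 mm home range, with its rear edge about 10 mm past the lip.
- **Lying flat:** "Flat" fits the top image better than "rear on the lip", but only slightly. The scene camera agrees on one side clearly; the other side falls midway between the two.
- **Bar position:** The bar face measured about 252 mm, which would put the origin at 197 mm. That is 2 mm off the fit, within calibration error.
- **Bystanders:** The loaf, jar, scraper, bowl and far green box showed no image change. The roll's patch had some changed pixels, which I put down to the arm's shadow because its position was the same. The brush, small box and near green box were not compared, but the arm stayed clear of all three.

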